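# Seasonings and peeler back to their wooden rests

## Task

Tidy the cook's worktop: stand the salt shaker in the smaller round wooden rest and the pepper mill in the larger round one, lay the sardine tin flat in the oblong tray, and lay the peeler along the narrow trough, lengthwise centred so that both ends overhang alike. Each must sit right down in its rest; never tip the shaker or the mill over, and leave the espresso cup and the coffee capsule where they are. The task's shaker and mill stand on the open worktop in front, within easy reach; the other mill and shaker, in the row along the back wall behind the mug, stay there.

Things in the scene. Friction and masses are not known exactly. Their poses are not given: they have to be found in the camera images.
- salt_shaker: glass salt shaker with a grey domed cap, upright, round: diameter 44 mm up to 66 mm high, 34 mm at the cap, 90 mm tall. Origin: centre of its underside, z up. Belongs in salt_rest. (A like shaker at the back wall is fixed scenery.) About 0.1 kg.
- pepper_mill: turned wooden pepper mill, upright, round: body at most 58 mm in diameter up to 122 mm, above it a round head of 50 mm in diameter from 123 to 159 mm, then a small knob; 170 mm tall. Nothing turns. Origin: centre of its underside, z up. Belongs in mill_rest. (A like mill at the back wall is fixed scenery.) About 0.2 kg.
- sardine_tin: flat oblong tin lying flat, 63 mm (its x) by 105 mm (its y, the long way), 25 mm high. Origin: centre of its underside, z up. Belongs in tin_rest, either way round. About 0.15 kg.
- peeler: blue-handled kitchen peeler lying flat, 170 mm long (its x), 25 mm wide (its y), 18 mm high; the handle reaches from x = -85 to +20 mm (24 wide, 17 high), the thin blade on to x = +85 (14 wide, 6 high). Origin: middle of its length and width, on its underside, z up. Grip it across the handle 10 mm from the origin. About 0.08 kg. Belongs in peeler_rest, either way round.
- salt_rest: fixed round wooden rest, outside diameter 74 mm, 12 mm high, with the smaller round recess: 54 mm in diameter, its floor 4 mm above the worktop (8 mm deep). Origin: centre of its underside, on the worktop.
- mill_rest: fixed round wooden rest, outside diameter 88 mm, 12 mm high, with the larger round recess: 68 mm in diameter, its floor 4 mm above the worktop (8 mm deep). Origin: centre of its underside, on the worktop.
- tin_rest: fixed oblong wooden tray, 86 mm (its x) by 126 mm (its y, the long way), 12 mm high, with a recess of 70 by 110 mm, floor 4 mm above the worktop. Each long rim has a 50 mm gap in its middle for the fingers. Origin: centre of its underside, on the worktop.
- peeler_rest: fixed narrow wooden cradle, 51 mm (its x) by 120 mm (its y, the long way), 12 mm high: a trough 35 mm wide along its y, open at both ends, floor 4 mm above the worktop; a 50 mm gap for the fingers in the middle of each rim. The peeler lies along it and overhangs each end by 25 mm. Origin: centre of its underside.
- espresso_cup: white patterned espresso cup with a handle, 62 by 89 mm, 52 mm high, a bystander. Origin: centre of its footprint, on its underside.
- capsule: single red coffee capsule, 37 mm in diameter, 29 mm high, standing rim down, a bystander. Origin: centre of its underside.
Things that resemble listed ones, but are neither listed nor needed, are in the scene too. Several things have the shape of the pepper_mill; the one meant has the colours described above.

How it is judged (in metres and radians):
At the end, for the whole second after the job is handed in: Shaker, mill, tin: within 10 mm of their rests' centres, underside within 8 mm of the worktop, tilt under 0.15; tin along tray within 0.25 rad. Peeler within 10 mm across, 15 mm lengthwise, 9 mm high, along trough within 0.2 rad, tilt under 0.3. All released, at rest (horizontal distance between salt_shaker and salt_rest below 0.01 m and z of salt_shaker in the frame of salt_rest below 0.008 m and angle between each of salt_shaker, pepper_mill, sardine_tin's own z axis and vertical below 0.15 rad and horizontal distance between pepper_mill and mill_rest below 0.01 m and z of pepper_mill in the frame of mill_rest below 0.008 m and horizontal distance between sardine_tin and tin_rest below 0.01 m and z of sardine_tin in the frame of tin_rest below 0.008 m and angle between the y axis of sardine_tin and the y axis of tin_rest, either way round below 0.25 rad and x of peeler in the frame of peeler_rest between -0.01 and 0.01 m and y of peeler in the frame of peeler_rest between -0.015 and 0.015 m and z of peeler in the frame of peeler_rest below 0.009 m and angle between the x axis of peeler and the y axis of peeler_rest, either way round below 0.2 rad and angle between peeler's own z axis and vertical below 0.3 rad and linear speed of each of salt_shaker, pepper_mill, sardine_tin, peeler below 0.02 m/s); the robot touches nothing.
It fails at once if the salt shaker was tipped over (angle between salt_shaker's own z axis and vertical above 0.7 rad).
It fails at once if the pepper mill was tipped over (angle between pepper_mill's own z axis and vertical above 0.7 rad).
It fails at once if the espresso cup was moved by more than 30 mm (distance of espresso_cup from where it was at the start of the episode above 0.03 m).
It fails at once if the coffee capsule was moved by more than 30 mm (distance of capsule from where it was at the start of the episode above 0.03 m).
It also fails if it takes over 120 s, if anything falls off the work surface, if the arm or the gripper's body presses on something with over 40 N, if the wrist force passes 120 N, or if a joint passes its speed limit or range.

## Robot

A 6-joint arm with a two-finger parallel gripper is mounted at the origin on a cart in front of the work surface, level with it; the furniture and walls round the work are solid. World frame = base frame: x ahead of the robot, y to its left, z up, the work surface at z = 0. Lengths are in mm, angles in degrees, forces in N, time in s.
With the tool pointing down it reaches from about 300 to 850 mm from the base axis. Payload 4.2 kg.
Tool frame: the origin (TCP) lies at the very end of the fingers, on their centre line; the grasp point (between the pads) lies 19 mm behind it (env.tcp_to_grasp is the distance from the TCP to the grasp point, in mm); z points along the fingers, y is the line along which they close (so a half turn about z gives the same grasp; the last joint's range is limited). The gripper opens to 91 mm and grips with 3 to 60 N. Pads are 32 mm wide; open, the fingers measure 118 mm over their backs; the gripper's body (76 mm by 178 mm) begins 60 mm behind the grasp point.
Start: joints at [69.442, 18.312, 89.639, -0, 72.044, -1.146], TCP at [191.107, 542.329, 213.976] pointing down, gripper open.
Joint ranges: [-177.97, 177.97], [-48.28, 115.42], [12.27, 149.76], [-77.06, 257.06], [2.81, 150.46], [-146.56, 146.56]. Speed limits (degrees/s): [147.25, 147.25, 180, 180, 180, 180].

## Interface

Orientations are given as [roll, pitch, yaw] about the fixed x, y, z axes, in that order (R = Rz(yaw) Ry(pitch) Rx(roll)).
In Python, from workcell import env gives the robot as it stands.
- The arm moves only by the tool move_arm, never from a script. Its argument "plan" is a list of rows, each a list of 3 entries, a list of its own where there are three numbers: the shift along the world's x, y, z in cm, then the turn about the world's z in degrees, then the closure, from 0 (fully open) to 1 (shut). In form: [[[x, y, z], turn, claw], ...]. A call has 1 to 5 rows; each row shifts and turns the commanded pose from where the row before left it; what a row does not reach is not made up. A row lasts 1/10 s, in which the tool goes at most 50 mm and 8.59 degrees, less where a joint would pass 70% of its speed; a pose out of reach is approached as far as the arm can. A call is refused whole if a number of a shift passes 5 or a number of a turn 8.59, either way. A call with a gripper value outside its range is refused whole. The fingers move at their own pace and stop on an object; "squeeze" is the grip in N (left out, the last holds). Time passes only in rows, so rows that do not move let the fingers close. It gives the time, the measured TCP pose, the force, the opening and the grip force at its end, in the units of the state.
- env.state(): the state, without advancing time (a new reading comes with each control period).
- env.grab_frame(name): name is "scene" or "top" or "wrist"; returns a dict with "frame" (400x640x3 uint8, red, green, blue), "z_map" (400x640 float32, mm along the optical axis (not along the pixel's ray), 0 where there is no reading), "fovy" (degrees; the focal length in pixels is half the picture's height over the tangent of half this angle, whatever the lens; pixels are square), "cx", "cy" (the principal point, pixels), "D" ([k1, k2, p1, p2, k3] as OpenCV has them; the pictures are not rectified), "position" and "orientation" of the camera in the world. Camera axes: x right, y down, z forward; pixel columns grow to the right and rows downward; lengths in mm; the calibration is good to about 2 mm. A picture is of the moment at which its call begins.
- env.job_done(): hands the job in; it is judged then, once.
Trained networks look in a picture, given as the dict that the camera call returned (one of the last four; its "shot" number tells which), for a name from the list of things; names that differ only in an ending like _2 or _b are one class to them, and where a whole thing is asked for, a point or a joint stands for the part that bears it (a point fixed in the world has none). Each returns a list of dicts, best first, with "score" (0 to 1); they miss things now and then, are a little off and sometimes report something else, mostly with a low value. They report only what shows in the picture. A call takes as long as a camera call. They do not tell look-alikes from the thing itself.
- env.search_frame(picture, label): "point" ([column, row] in pixels, amid what is visible of it).
- env.landmark_of(picture, label): "point" ([column, row] in pixels: a listed point, or the origin of a listed thing).
The state is a dict: "time_s": time; "qpos": joint angles; "qvel": joint speeds; "effort": joint torques, N m; "ee_pos": TCP position; "ee_rot": TCP orientation; "force": force on the tool from outside, world axes, zero at the start; "torque": the same for the moment, N m; "gripper_width": finger opening in mm; "gripper_force": force on a finger pad.
Only numpy, scipy, OpenCV 4.12 (cv2) and the standard library are available. Lean on these libraries where they do the work, as an engineer would, in place of code of your own. Each camera call takes 0.05 s, during which the arm holds its last target. There are 200 camera calls.

## Working session

There is one attempt and no reset: what is moved stays moved. The work goes in short steps, Python scripts to look and compute and a tool call to move; the robot and the scene stay as the last step left them, time stands still between calls to the robot, and variables do not carry over. Pictures are saved under pics/ and viewed, at most 16 in all, crops included, and the job is handed in when it is done.

Besides the shell and the picture viewer there is one more tool, called after "Request:" by a JSON object that holds its "name" and its "arguments", one argument or row to a line. move_arm: Moves the arm, as the interface text tells. Its arguments: {"type":"object","properties":{"plan":{"type":"array","items":{"type":"array"}},"squeeze":{"type":"number"}},"required":["plan"]}

```bash
mkdir -p pics; ls; cat > h.py <<'E'
import numpy as np, cv2, pickle
from workcell import env
from scipy.spatial.transform import Rotation as R
def rot(o):
    o=np.array(o,float)
    return o if o.shape==(3,3) else R.from_euler('xyz',o,degrees=True).as_matrix()
def K(p):
    f=200/np.tan(np.radians(p['fovy'])/2)
    return np.array([[f,0,p['cx']],[0,f,p['cy']],[0,0,1]])
def ray(p,uv):
    n=cv2.undistortPoints(np.array(uv,float).reshape(-1,1,2),K(p),np.array(p['D'],float))[:,0]
    return np.c_[n,np.ones(len(n))]@rot(p['orientation']).T
def at_z(p,uv,z):
    d=ray(p,uv);c=np.array(p['position'])
    return c+d*((z-c[2])/d[:,2])[:,None]
def cloud(p):
    v,u=np.mgrid[:400,:640]
    d=ray(p,np.c_[u.ravel(),v.ravel()])
    P=np.array(p['position'])+d*p['z_map'].reshape(-1,1)
    P[p['z_map'].ravel()<=0]=np.nan
    return P.reshape(400,640,3)
def save(p,n): cv2.imwrite('pics/'+n,p['frame'][:,:,::-1])
E
python3 - <<'E'
from h import *
for n in ['scene','top']:
    p=env.grab_frame(n); save(p,n+'.png'); pickle.dump(p,open(n+'.pkl','wb'))
    print(n,p['position'],p['orientation'],p['fovy'],p['D'])
    C=cloud(p)
    for l in 'salt_shaker pepper_mill sardine_tin peeler salt_rest mill_rest tin_rest peeler_rest espresso_cup capsule'.split():
        for d in env.search_frame(p,l)[:4]:
            u,v=np.round(d['point']).astype(int); print(l,d['point'],round(d['score'],2),C[v,u].round())
print(env.state())
E
```

```text
pics
scene [-527.67954291 -591.07827221 1233.98492505] [-134.30478969   -1.02820441  -62.0237937 ] 43.573386239299246 [0.00765794 0.         0.         0.         0.        ]
salt_shaker [317.9, 229.0] 0.55 [438. -66.  45.]
pepper_mill [413.4, 218.6] 0.97 [ 587. -329.   88.]
pepper_mill [448.7, 213.3] 0.67 [ 658. -423.   99.]
sardine_tin [269.4, 210.6] 0.68 [449. 131.  22.]
sardine_tin [428.1, 269.7] 0.62 [ 482. -431.    7.]
peeler [223.0, 189.9] 0.69 [476. 346.   1.]
salt_rest [357.0, 212.7] 0.7 [ 605. -128.    1.]
salt_rest [305.2, 198.0] 0.67 [581.  66.   3.]
mill_rest [304.2, 198.4] 0.81 [583.  71.  -1.]
tin_rest [428.3, 269.1] 0.8 [ 489. -429.    4.]
tin_rest [223.1, 193.4] 0.63 [452. 326.  15.]
espresso_cup [271.1, 178.1] 0.73 [599. 219.  18.]
capsule [247.4, 180.6] 0.63 [543. 286.  18.]
top [ 364.14259461    2.27378674 1188.0330689 ] [-170.2123158    -3.03566056  -88.66608589] 49.26039138471952 [-0.0702872  0.         0.         0.         0.       ]
pepper_mill [454.5, 163.1] 0.98 [ 664. -397.   90.]
pepper_mill [422.4, 185.6] 0.57 [ 588. -295.  140.]
sardine_tin [252.0, 236.
[... 576 characters left out ...]
, 200.3] 0.54 [552. 294.  28.]
{'time_s': 1.1, 'qpos': array([ 6.94441048e+01,  1.83098823e+01,  8.96398378e+01, -5.21664231e-04,
        7.20458359e+01, -1.14634607e+00]), 'qvel': array([ 0.02146753,  0.06526777, -0.00313885,  0.00100206, -0.06589372,
       -0.08187277]), 'effort': array([ 4.04055727e-04, -4.12356198e+01, -2.32235527e+01,  7.28986831e-02,
        3.78534431e-02, -2.60423354e-05]), 'ee_pos': array([191.08770481, 542.31523457, 213.99048243]), 'ee_rot': array([1.79995567e+02, 5.85081690e-04, 1.60590612e+02]), 'force': array([ 0.28528652, -0.41179808,  0.32681791]), 'torque': array([0.0367745 , 0.00295034, 0.02210174]), 'gripper_force': 0.0, 'gripper_width': 91.24849772087032}
```

View pics/top.png

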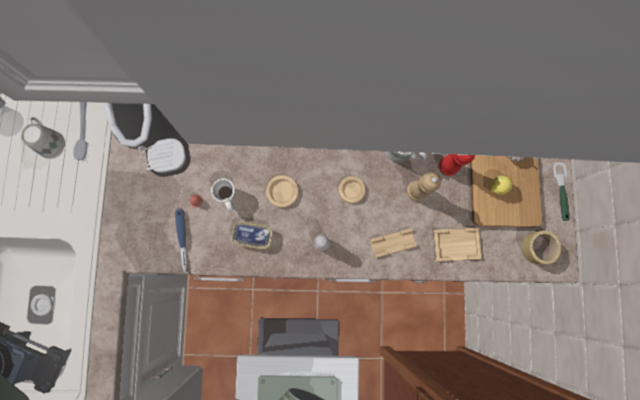

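View pics/scene.png

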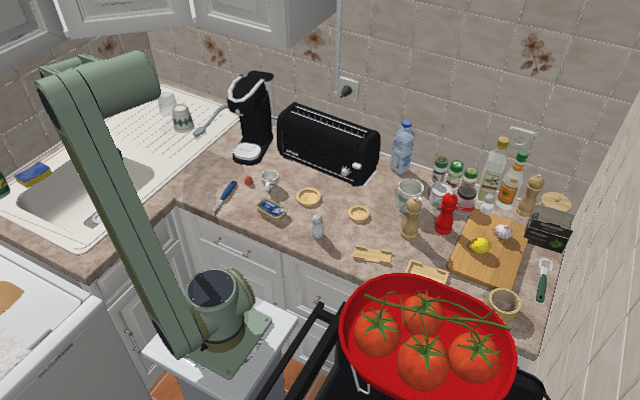

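The top picture shows the salt shaker at (321,241), the wooden mill at (425,188) with the red look-alike beside it at (455,163), the tin at (252,236) and the peeler at (182,240). The rests are the larger round one at (282,192), the smaller round one at (351,189), the trough at (394,242) and the tray at (457,245). The cup is at (223,192) and the capsule at (195,200). Next I measure them from depth.

```bash
python3 - <<'E'
from h import *
T=pickle.load(open('top.pkl','rb'));S=pickle.load(open('scene.pkl','rb'))
for nm,p in (('top',T),('scene',S)):
    P=cloud(p).reshape(-1,3); P=P[~np.isnan(P[:,0])]
    w=P[(P[:,0]>400)&(P[:,0]<650)&(abs(P[:,1])<300)&(abs(P[:,2])<8)]
    print(nm,'table z med',np.median(w[:,2]),w[:,2].std())
    for l,c,r,z0,z1 in [('salt cap',(440,-62),45,70,120),('mill head',(590,-310),60,120,190),('mill body',(590,-310),60,30,100),('tin',(455,131),75,16,40),('peeler',(465,325),100,9,40),('peeler all',(465,325),110,5,40),
      ('salt_rest',(605,-135),55,8,18),('mill_rest',(580,60),60,8,18),('tin_rest',(462,-430),85,8,18),('peel_rest',(463,-253),80,8,18),('cup',(585,218),60,20,70),('caps',(552,294),30,14,40)]:
        q=P[(np.hypot(P[:,0]-c[0],P[:,1]-c[1])<r)&(P[:,2]>z0)&(P[:,2]<z1)]
        if len(q)<5: print(l,len(q));continue
        (a,b),(w_,h_),an=cv2.minAreaRect(q[:,:2].astype(np.float32))
        print(l,len(q),'mean',q.mean(0).round(),'rect',round(a),round(b),round(w_),round(h_),round(an),'zmax',q[:,2].max().round())
# obstacles high
    q=P[(P[:,0]>150)&(P[:,2]>180)&(abs(P[:,1])<750)]
    for y in range(-700,700,100):
        s=q[(q[:,1]>y)&(q[:,1]<y+100)]
        if len(s): print('high',y,'n',len(s),'x',s[:,0].min().round(),'z',s[:,2].min().round(),s[:,2].max().round())
E
```

```text
top table z med -0.7779422149881157 2.5713408792643375
salt cap 140 mean [446. -51.  84.] rect 448 -51 33 31 1 zmax 92.0
mill head 328 mean [ 596. -312.  149.] rect 598 -316 46 49 0 zmax 173.0
mill body 177 mean [ 591. -305.   58.] rect 594 -309 51 33 42 zmax 100.0
tin 849 mean [464. 134.  21.] rect 465 134 106 61 81 zmax 29.0
peeler 386 mean [481. 320.  14.] rect 466 322 58 194 82 zmax 31.0
peeler all 550 mean [474. 320.  13.] rect 471 325 206 195 48 zmax 31.0
salt_rest 227 mean [ 599. -133.   11.] rect 599 -133 71 70 0 zmax 17.0
mill_rest 299 mean [588.  60.  11.] rect 587 60 86 85 2 zmax 17.0
tin_rest 304 mean [ 460. -431.   11.] rect 472 -432 117 136 4 zmax 18.0
peel_rest 134 mean [ 455. -251.   11.] rect 440 -255 80 120 17 zmax 17.0
cup 288 mean [575. 215.  41.] rect 573 207 77 62 53 zmax 57.0
caps 70 mean [553. 290.  23.] rect 554 291 22 21 3 zmax 31.0
high -300 n 116 x 439.0 z 932.0 952.0
high -200 n 11062 x 439.0 z 932.0 1076.0
high -100 n 39491 x 438.0 z 932.0 1091.0
high 0 n 26888 x 439.0 z 932.0 1080.0
high 200 n 4619 x 622.0 z 526.0 801.0
high 300 n 7316 x 184.0 z 221.0 8
[... 790 characters left out ...]
 11.] rect 455 -252 57 122 16 zmax 18.0
cup 219 mean [577. 212.  39.] rect 574 208 78 60 55 zmax 55.0
caps 30 mean [552. 290.  22.] rect 553 289 22 23 65 zmax 31.0
high -700 n 6591 x 939.0 z 180.0 731.0
high -600 n 6073 x 862.0 z 180.0 714.0
high -500 n 5250 x 860.0 z 180.0 692.0
high -400 n 4545 x 939.0 z 180.0 673.0
high -300 n 4040 x 943.0 z 180.0 651.0
high -200 n 3700 x 874.0 z 180.0 632.0
high -100 n 3565 x 725.0 z 180.0 609.0
high 0 n 3265 x 729.0 z 180.0 589.0
high 100 n 5008 x 614.0 z 180.0 676.0
high 200 n 2896 x 614.0 z 180.0 661.0
high 300 n 3042 x 151.0 z 180.0 643.0
high 400 n 1896 x 183.0 z 181.0 632.0
high 500 n 2438 x 150.0 z 180.0 626.0
high 600 n 2369 x 397.0 z 180.0 639.0
```

```bash
python3 - <<'E'
from h import *
p=env.grab_frame('wrist');save(p,'w0.png')
s=env.state();t=rot(s['ee_rot']);o=np.array(s['ee_pos'])
print(p['position'],p['orientation'],p['fovy'],p['D'],'in tool',t.T@(np.array(p['position'])-o),(t.T@rot(p['orientation'])).round(3))
T=pickle.load(open('top.pkl','rb'))
cv2.imwrite('pics/topc.png',cv2.resize(T['frame'][140:290,160:500,::-1],None,fx=2.3,fy=2.3,interpolation=2))
E
```

```text
[118.51961015 567.65288084 384.89331882] [1.64252434e+02 1.29277286e-02 7.06443619e+01] 71.10367212477537 [-0.02086828  0.          0.          0.          0.        ] in tool [  76.86681735   -0.23747741 -170.91612216] [[ 0.001 -0.962 -0.271]
 [ 1.     0.001 -0.   ]
 [ 0.    -0.271  0.962]]
```

View pics/topc.png

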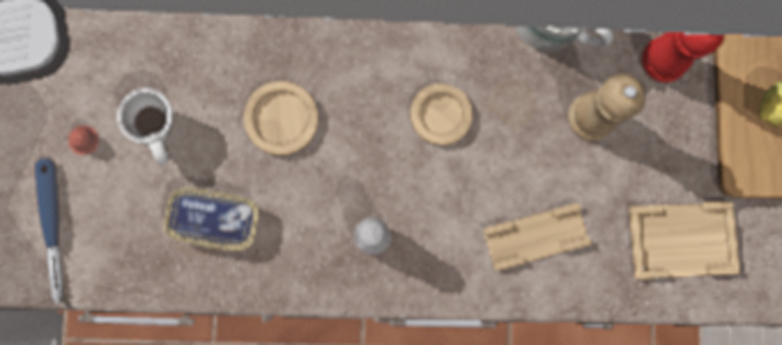

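The crop confirms the layout: the peeler's handle points away from the robot, the trough is turned by about 15°, and the tray lies nearly along y. I move over the peeler and look with the wrist camera.

Request:
{"name": "move_arm", "arguments": {
  "plan": [
    [[3.5, -2.7, 0], 2.4, 0],
    [[3.5, -2.7, 0], 2.4, 0],
    [[3.5, -2.7, 0], 2.4, 0],
    [[3.5, -2.7, 0], 2.4, 0],
    [[3.5, -2.7, 0], 2.4, 0]
  ]
}}

```text
time_s: 1.65
ee_pos: [367.3, 406.2, 214.1]
ee_rot: [180.0, 0.0, 172.7]
force: [0.2, 0.8, -0.4]
gripper_width: 91.4
gripper_force: 0.0
```

Request:
{"name": "move_arm", "arguments": {
  "plan": [
    [[3.5, -2.7, 0], 2.4, 0],
    [[3.5, -2.7, 0], 2.4, 0],
    [[3.5, -2.7, 0], 2.6, 0],
    [[0, 0, 0], 0, 0],
    [[0, 0, 0], 0, 0]
  ]
}}

```text
time_s: 2.15
ee_pos: [471.5, 325.7, 213.8]
ee_rot: [180.0, -0.0, 179.8]
force: [-0.4, 0.1, 0.3]
gripper_width: 91.2
gripper_force: 0.0
```

```bash
cat >> h.py <<'E'
def patch(p,c,r,z0,z1):
    P=cloud(p).reshape(-1,3);rgb=p['frame'].reshape(-1,3)
    k=(np.hypot(P[:,0]-c[0],P[:,1]-c[1])<r)&(P[:,2]>z0)&(P[:,2]<z1)
    return P[k],rgb[k].astype(int)
def rect(q): 
    (a,b),s,an=cv2.minAreaRect(q[:,:2].astype(np.float32)); return np.round([a,b,*s,an],1)
E
python3 - <<'E'
from h import *
p=env.grab_frame('wrist');save(p,'w1.png');pickle.dump(p,open('w1.pkl','wb'))
print(env.state()['ee_pos'],env.state()['ee_rot'])
for l in ['peeler','capsule','espresso_cup','sardine_tin','mill_rest']:
    for d in env.landmark_of(p,l)[:2]: print(l,d['point'],d['score'],at_z(p,[d['point']],3))
q,c=patch(p,(470,322),120,6,40)
blue=(c[:,2]>c[:,0]+30)
b=q[blue];print('blue',len(b),rect(b),b[:,2].max());
q,c=patch(p,(470,322),120,2.5,40);print(rect(q))
S=pickle.load(open('scene.pkl','rb'));P=cloud(S).reshape(-1,3)
k=(P[:,0]>-300)&(P[:,0]<420)&(P[:,1]<-250)&(P[:,2]>20);print('pan',k.sum(),P[k].min(0) if k.any() else 0,P[k].max(0) if k.any() else 0)
E
```

```text
[470.7699862  326.38737063 213.81722801] [ 1.79982168e+02 -5.01803362e-02  1.79936114e+02]
peeler [314.5, 160.5] 0.59 [[445.69468858 320.67656296   3.        ]]
capsule [296.8, 231.2] 0.71 [[548.95633642 294.23004783   3.        ]]
espresso_cup [239.0, 239.8] 0.59 [[562.5230972  208.39394304   3.        ]]
sardine_tin [183.5, 175.7] 0.91 [[466.20910248 138.48612686   3.        ]]
blue 857 [479.1 328.2 102.6  21.    9.9] 18.091277913290128
[470.2 310.9 206.9 197.3  56.4]
pan 37692 [-250.04373109 -796.7277221    20.45351722] [ 419.96749663 -318.98725085  679.52986401]
```

View pics/w1.png

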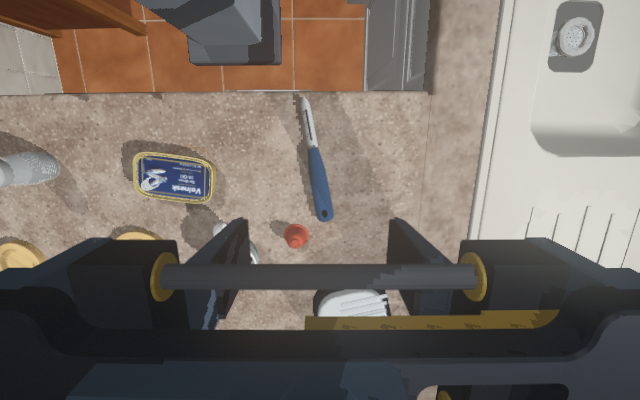

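The wrist picture shows the blue handle from (325,218) to about (315,150) with the blade on to (305,97), and the capsule at (296,231) well clear. The fit puts the peeler's origin near (447,323) with its axis at 9.9°. I grasp at (457,324) with yaw 190.

Request:
{"name": "move_arm", "arguments": {
  "plan": [
    [[-0.4, 0, -4.5], 2.5, 0],
    [[-0.4, 0, -4.5], 2.5, 0],
    [[-0.4, -0.1, -4.5], 2.5, 0],
    [[-0.2, -0.1, -4.5], 2.5, 0],
    [[0, 0, -1.5], 0, 0]
  ],
  "squeeze": 15
}}

```text
time_s: 2.95
ee_pos: [453.4, 322.9, 14.8]
ee_rot: [-179.8, -0.4, -169.9]
force: [-0.1, -1.1, 0.2]
gripper_width: 91.2
gripper_force: 0.0
```

Request:
{"name": "move_arm", "arguments": {
  "plan": [
    [[0, 0, -1.4], 0, 0],
    [[0, 0, 0], 0, 0.5],
    [[0, 0, 0], 0, 1],
    [[0, 0, 0], 0, 1],
    [[0, 0, 0], 0, 1]
  ]
}}

```text
time_s: 3.45
ee_pos: [457.7, 324.9, 6.1]
ee_rot: [179.9, 0.1, -170.0]
force: [0.8, -0.1, -0.4]
gripper_width: 61.7
gripper_force: 0.0
```

```bash
python3 - <<'E'
from h import *
S=pickle.load(open('scene.pkl','rb'));P=cloud(S)
q=P[270:400,340:520].reshape(-1,3);rgb=S['frame'][270:400,340:520].reshape(-1,3).astype(int)
k=(rgb[:,0]>rgb[:,1]+70)&(q[:,2]>60);q=q[k];print('pan',np.nanpercentile(q,[2,50,98],axis=0).round())
E
```

```text
pan [[-207. -665.  549.]
 [-127. -547.  581.]
 [ -17. -427.  615.]]
```

Request:
{"name": "move_arm", "arguments": {
  "plan": [
    [[0, 0, 0], 0, 1],
    [[0, 0, 0], 0, 1],
    [[0, 0, 0], 0, 1],
    [[0, 0, 0], 0, 1],
    [[0, 0, 0], 0, 1]
  ]
}}

```text
time_s: 3.95
ee_pos: [457.1, 324.3, 5.0]
ee_rot: [-180.0, -0.0, -170.0]
force: [0.4, 0.5, -0.3]
gripper_width: 22.0
gripper_force: 2.7
```

Request:
{"name": "move_arm", "arguments": {
  "plan": [
    [[0, 0, 0], 0, 1],
    [[0, 0, 0], 0, 1],
    [[0, 0, 3], 0, 1],
    [[0, 0, 4.5], 0, 1],
    [[0, 0, 4.5], 0, 1]
  ]
}}

```text
time_s: 4.45
ee_pos: [456.4, 323.9, 125.5]
ee_rot: [-180.0, -0.1, -170.0]
force: [0.6, 1.2, -1.1]
gripper_width: 21.4
gripper_force: 14.9
```

Request:
{"name": "move_arm", "arguments": {
  "plan": [
    [[0, -4.6, 1.6], 0, 1],
    [[0, -4.6, 1.6], 0, 1],
    [[0, -4.6, 1.6], 0, 1],
    [[0, -4.6, 1.6], 0, 1],
    [[0, -4.6, 1.6], 0, 1]
  ]
}}

```text
time_s: 4.95
ee_pos: [456.5, 92.7, 205.5]
ee_rot: [180.0, -0.0, -170.0]
force: [0.5, -0.2, -0.9]
gripper_width: 21.8
gripper_force: 14.9
```

Request:
{"name": "move_arm", "arguments": {
  "plan": [
    [[0, -4.6, 0], 0, 1],
    [[0, -4.6, 0], 0, 1],
    [[0, -4.6, 0], 0, 1],
    [[0, -4.6, 0], 0, 1],
    [[0, -4.6, 0], 0, 1]
  ]
}}

```text
time_s: 5.45
ee_pos: [456.6, -137.4, 204.9]
ee_rot: [180.0, 0.0, -170.0]
force: [1.1, 0.1, -0.6]
gripper_width: 21.7
gripper_force: 14.9
```

Request:
{"name": "move_arm", "arguments": {
  "plan": [
    [[0, 0, 0], 0, 1],
    [[0, 0, 0], 0, 1]
  ]
}}

```text
time_s: 5.65
ee_pos: [456.7, -136.2, 204.6]
ee_rot: [179.9, -0.0, -170.2]
force: [0.2, -0.4, -0.7]
gripper_width: 22.0
gripper_force: 14.9
```

```bash
python3 - <<'E'
from h import *
p=env.grab_frame('wrist');save(p,'w2.png');pickle.dump(p,open('w2.pkl','wb'))
print(env.state()['ee_pos'],env.state()['ee_rot'])
q,c=patch(p,(455,-252),72,9,16);print(len(q),q.mean(0).round(1),rect(q))
for a,c0,r,z0,z1 in [('salt',(446,-53),40,75,100),('saltrest',(600,-134),50,8.5,16),('tinrest',(470,-432),80,9,16),('mill',(595,-318),50,125,175)]:
    q,c=patch(p,c0,r,z0,z1);
    if len(q)>5: print(a,len(q),q.mean(0).round(1),rect(q))
E
```

```text
[ 456.72700617 -135.28915741  204.6486244 ] [ 1.79931520e+02 -3.77314308e-02 -1.70057206e+02]
669 [ 455.2 -249.9   12. ] [ 456.5 -250.6   51.2  120.7   16.5]
salt 708 [446.6 -54.3  85.1] [447.6 -52.8  30.5  32.4  53.3]
saltrest 9 [ 630.5 -133.8   11.6] [ 630.8 -134.1    8.4    1.5    8.9]
tinrest 1640 [ 461.3 -436.4   11.9] [ 474.1 -434.5  120.5  138.4    4.1]
mill 503 [ 590.  -298.8  136.9] [ 590.9 -300.9   39.4   14.    33.5]
```

View pics/w2.png

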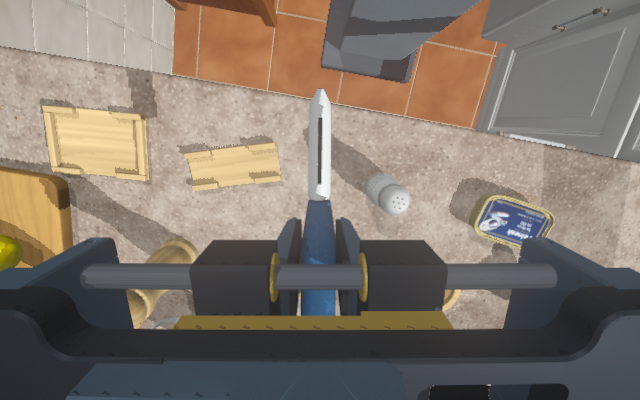

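The picture shows the trough from (185,170) to (280,160), the tray around (97,144) and the salt shaker's cap at (397,200). The fit of the trough is 51 x 121 mm, as it should be. I check the grip offset by the blade tip at (320,90).

```bash
python3 - <<'E'
from h import *
p=pickle.load(open('w2.pkl','rb'));P=cloud(p).reshape(-1,3)
k=(P[:,2]>185)&(P[:,2]<225)&(np.hypot(P[:,0]-456.7,P[:,1]+135.3)<140)
a=np.radians(9.9);d=np.array([-np.cos(a),-np.sin(a)]);n=np.array([-d[1],d[0]])
r=P[k][:,:2]-[456.7,-135.3];t=r@d;s=r@n
print(t.max(),[(x,s[(t>x)&(t<x+10)].mean().round(1)) for x in range(20,95,10) if ((t>x)&(t<x+10)).any()],at_z(p,[[320.5,89]],203))
q,c=patch(p,(462,-436),80,9,16);g=(q[:,1]>-502)&(q[:,0]<515);print(rect(q[g]),g.sum())
E
```

```text
95.1422329448609 [(20, np.float64(0.3)), (30, np.float64(0.5)), (40, np.float64(0.4)), (50, np.float64(0.2)), (60, np.float64(0.2)), (70, np.float64(0.1)), (80, np.float64(-0.1)), (90, np.float64(-0.2))] [[ 362.72514051 -151.27849508  203.        ]]
[ 462.5 -434.2   97.5  136.2    4.1] 1579
```

The tip is 95 mm from the TCP, so the grip is 10 mm off the origin as planned. The pads (32 mm wide) must fit the 50 mm gap, so I aim 5 mm off lengthwise.

Request:
{"name": "move_arm", "arguments": {
  "plan": [
    [[0, -1.2, -1], -8.34, 1],
    [[0, -1.2, -1], -8.34, 1],
    [[0, -1.2, -1], -8.34, 1],
    [[0, -1.2, -1], -8.34, 1],
    [[0, -1.2, -1], -8.34, 1]
  ]
}}

```text
time_s: 6.2
ee_pos: [457.3, -194.1, 154.6]
ee_rot: [180.0, -0.0, 148.1]
force: [0.5, -0.1, -0.4]
gripper_width: 21.4
gripper_force: 14.9
```

Request:
{"name": "move_arm", "arguments": {
  "plan": [
    [[0, -1.2, -1], -8.34, 1],
    [[0, -1.2, -1], -8.34, 1],
    [[0, -1.2, -1], -8.34, 1],
    [[0.1, -1.2, -1], -8.34, 1],
    [[0, -1.2, -1], -8.34, 1]
  ]
}}

```text
time_s: 6.7
ee_pos: [458.8, -254.2, 104.6]
ee_rot: [180.0, -0.0, 106.4]
force: [0.2, 0.0, -2.0]
gripper_width: 21.3
gripper_force: 14.9
```

Request:
{"name": "move_arm", "arguments": {
  "plan": [
    [[0, 0, -4], 0, 1],
    [[0, 0, -2], 0, 1],
    [[0, 0, 0], 0, 1]
  ]
}}

```text
time_s: 7.0
ee_pos: [456.4, -252.8, 42.4]
ee_rot: [-179.7, -0.3, 106.7]
force: [0.4, 0.4, -0.1]
gripper_width: 21.6
gripper_force: 14.9
```

```bash
python3 - <<'E'
from h import *
s=env.state();print(s['ee_pos'],s['ee_rot'])
p=env.grab_frame('wrist');save(p,'w3.png')
E
```

```text
[ 456.44099802 -252.76878672   42.35107215] [-179.73905446   -0.31307807  106.71625039]
```

View pics/w3.png

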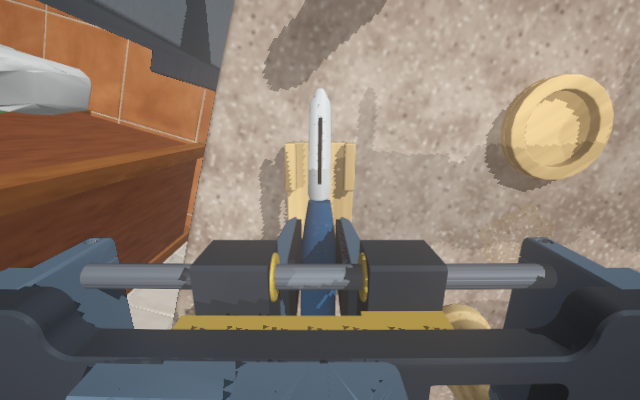

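The peeler at (319,90–310) lies in line with the trough at (287–355,145). I lower it and release.

Request:
{"name": "move_arm", "arguments": {
  "plan": [
    [[0, 0, -2.5], 0, 1],
    [[0, 0, -1.0], 0, 1],
    [[0, 0, 0], 0, 1],
    [[0, 0, 0], 0, 0.6],
    [[0, 0, 0], 0, 0.6]
  ]
}}

```text
time_s: 7.55
ee_pos: [459.0, -256.1, 11.2]
ee_rot: [179.9, 0.1, 106.6]
force: [-0.2, -0.1, -0.3]
gripper_width: 34.4
gripper_force: 0.0
```

Request:
{"name": "move_arm", "arguments": {
  "plan": [
    [[0, 0, 0], 0, 0.5],
    [[0, 0, 0], 0, 0.5],
    [[0, 0, 4], 0, 0.5],
    [[0, 0, 4.5], 0, 0.5],
    [[0, 0, 4.5], 0, 0.5]
  ]
}}

```text
time_s: 8.05
ee_pos: [457.7, -255.5, 141.5]
ee_rot: [-180.0, -0.0, 106.6]
force: [1.6, -1.3, -0.4]
gripper_width: 45.4
gripper_force: 0.0
```

Request:
{"name": "move_arm", "arguments": {
  "plan": [
    [[0, 0, 4], 0, 0],
    [[0, 4.5, 0], 8.5, 0],
    [[0, 4.5, 0], 8.5, 0],
    [[0, 4.5, 0], 8.5, 0],
    [[0, 4.5, 0], 8.5, 0]
  ]
}}

```text
time_s: 8.55
ee_pos: [457.8, -74.2, 180.4]
ee_rot: [180.0, 0.0, 140.9]
force: [0.9, 0.5, 0.4]
gripper_width: 82.8
gripper_force: 0.0
```

Request:
{"name": "move_arm", "arguments": {
  "plan": [
    [[0, 0, 0], 8.5, 0],
    [[0, 0, 0], 8.5, 0],
    [[0, 0, 0], 8.5, 0],
    [[0, 0, 0], 8.5, 0],
    [[0, 0, 0], 0, 0]
  ]
}}

```text
time_s: 9.05
ee_pos: [458.0, -75.6, 180.2]
ee_rot: [180.0, 0.0, 174.6]
force: [-0.1, -0.5, -0.9]
gripper_width: 91.3
gripper_force: 0.0
```

```bash
python3 - <<'E'
from h import *
p=env.grab_frame('wrist');save(p,'w4.png');pickle.dump(p,open('w4.pkl','wb'))
s=env.state();print(s['ee_pos'],s['ee_rot'])
q,c=patch(p,(456,-252),120,6,40);b=q[c[:,2]>c[:,0]+30];print('blue',len(b),rect(b),b[:,2].max())
for a,c0,r,z0,z1 in [('salt',(446,-53),40,75,100),('saltbody',(446,-53),40,20,60),('saltrest',(600,-134),50,8.5,16),('mill',(595,-318),50,125,175)]:
    q,c=patch(p,c0,r,z0,z1)
    if len(q)>5: print(a,len(q),q.mean(0).round(1),rect(q))
E
```

```text
[458.01277643 -75.66806729 180.1640241 ] [1.79995953e+02 1.24862654e-02 1.74414059e+02]
blue 1192 [ 463.8 -275.9   22.9  103.1   15.2] 22.016524209251145
salt 896 [446.6 -51.6  85.3] [448.5 -51.3  33.4  33.7  89.1]
saltbody 369 [437.4 -58.4  44.8] [443.  -56.4  27.5  42.7  25.3]
saltrest 469 [ 620.  -135.7   11.8] [ 618.3 -134.5   72.4   36.1   84.3]
```

View pics/w4.png

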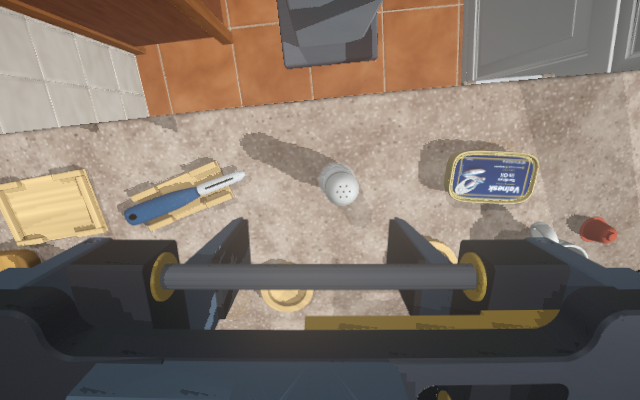

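The peeler sits in the trough (handle end (130,215), tip (242,175)), its top at 22 mm, which is right; its origin is about 6 mm off centre lengthwise, within limits. The shaker's cap is at (345,190) in the image, which puts it at (448,-51.5). I grasp it now.

Request:
{"name": "move_arm", "arguments": {
  "plan": [
    [[-0.5, 1.2, -2.5], 0, 0],
    [[-0.5, 1.2, -2.5], 0, 0],
    [[0, 0, -1], 0, 0],
    [[0, 0, -4], 0, 0],
    [[0, 0, -4], 0, 0]
  ],
  "squeeze": 15
}}

```text
time_s: 9.6
ee_pos: [450.0, -52.3, 40.2]
ee_rot: [-180.0, 0.3, 174.5]
force: [0.8, -1.1, -0.5]
gripper_width: 91.1
gripper_force: 0.0
```

Request:
{"name": "move_arm", "arguments": {
  "plan": [
    [[0, 0, -2], 0, 0.3],
    [[0, 0, 0], 0, 0.6],
    [[0, 0, 0], 0, 1],
    [[0, 0, 0], 0, 1],
    [[0, 0, 0], 0, 1]
  ]
}}

```text
time_s: 10.1
ee_pos: [449.4, -52.0, 21.4]
ee_rot: [-180.0, 0.2, 174.6]
force: [0.2, 0.2, -1.0]
gripper_width: 53.9
gripper_force: 0.0
```

Request:
{"name": "move_arm", "arguments": {
  "plan": [
    [[0, 0, 0], 0, 1],
    [[0, 0, 0], 0, 1],
    [[0, 0, 0], 0, 1],
    [[0, 0, 0], 0, 1]
  ]
}}

```text
time_s: 10.5
ee_pos: [448.8, -51.9, 20.8]
ee_rot: [-180.0, 0.1, 174.6]
force: [-0.1, -1.5, 5.7]
gripper_width: 41.7
gripper_force: 15.0
```

Request:
{"name": "move_arm", "arguments": {
  "plan": [
    [[0, 0, 2], 0, 1],
    [[0, 0, 3], 0, 1],
    [[3, -1.6, 0], 0, 1],
    [[4, -2.2, 0], 0, 1],
    [[4, -2.2, 0], 0, 1]
  ]
}}

```text
time_s: 11.0
ee_pos: [559.1, -112.0, 70.4]
ee_rot: [180.0, 0.0, 174.6]
force: [1.6, 0.5, -1.3]
gripper_width: 41.5
gripper_force: 15.0
```

Request:
{"name": "move_arm", "arguments": {
  "plan": [
    [[4, -2.2, 0], 0, 1],
    [[0, 0, 0], 0, 1],
    [[0, 0, 0], 0, 1],
    [[0, 0, 0], 0, 1]
  ]
}}

```text
time_s: 11.4
ee_pos: [596.5, -133.0, 69.3]
ee_rot: [180.0, -0.2, 174.6]
force: [0.2, -0.8, -1.2]
gripper_width: 41.2
gripper_force: 15.0
```

```bash
python3 - <<'E'
from h import *
p=env.grab_frame('wrist');save(p,'w5.png')
s=env.state();print(s['ee_pos'],s['ee_rot'])
q,c=patch(p,s['ee_pos'],30,s['ee_pos'][2]+44,s['ee_pos'][2]+75);print(rect(q),q.mean(0))
# annulus fit
P=cloud(p).reshape(-1,3);q,c=patch(p,(599,-134),45,9,15);print(len(q),rect(q) if len(q)>5 else 0)
p=env.grab_frame('scene');q,c=patch(p,(599,-134),45,8,16);print(rect(q))
p=env.grab_frame('top');q,c=patch(p,(599,-134),45,8,16);print(len(q),rect(q))
E
```

```text
[ 596.55499718 -132.91061029   69.63501747] [ 1.79969865e+02 -1.17657737e-01  1.74607998e+02]
[ 595.6 -133.    49.1   33.8   84.4] [ 592.76360263 -131.72945788  130.35692792]
1414 [ 589.6 -132.5   72.7   51.4   84.5]
[ 595.5 -135.8   69.2   69.8   23.4]
0 [0. 0. 0. 0. 0.]
```

View pics/w5.png

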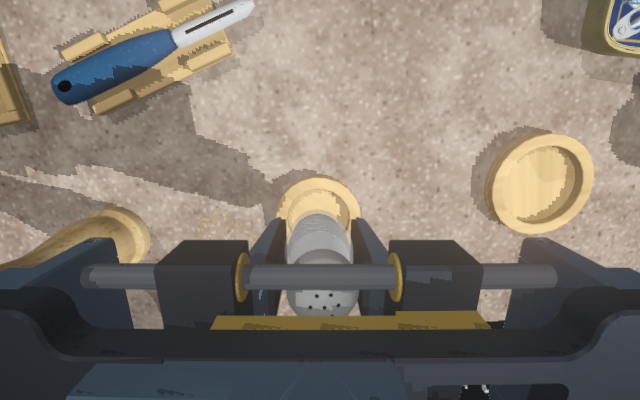

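The picture shows the shaker held above the small rest (rim visible around (318,205)). It needs to go about 4 mm further ahead, then 45 mm down.

Request:
{"name": "move_arm", "arguments": {
  "plan": [
    [[0.4, -0.07, 0], 0, 1],
    [[0, 0, -2], 0, 1],
    [[0, 0, -1.5], 0, 1],
    [[0, 0, -0.6], 0, 1],
    [[0, 0, -0.4], 0, 1]
  ]
}}

```text
time_s: 12.05
ee_pos: [602.0, -134.2, 24.7]
ee_rot: [180.0, -0.0, 174.6]
force: [-3.1, 1.3, 14.9]
gripper_width: 41.8
gripper_force: 15.0
```

Request:
{"name": "move_arm", "arguments": {
  "plan": [
    [[0, 0, 0], 0, 1],
    [[0, 0, 0], 0, 1]
  ]
}}

```text
time_s: 12.25
ee_pos: [602.6, -134.5, 25.6]
ee_rot: [-180.0, 0.1, 174.6]
force: [-0.4, -0.2, -0.7]
gripper_width: 41.8
gripper_force: 15.0
```

Request:
{"name": "move_arm", "arguments": {
  "plan": [
    [[0, 0, 0], 0, 0.35],
    [[0, 0, 0], 0, 0.35],
    [[0, 0, 0], 0, 0.2],
    [[0, 0, 0], 0, 0.2],
    [[0, 0, 4], 0, 0.2]
  ]
}}

```text
time_s: 12.75
ee_pos: [598.2, -133.4, 60.5]
ee_rot: [179.9, -0.7, 174.6]
force: [0.2, -0.2, 0.0]
gripper_width: 72.7
gripper_force: 0.0
```

Request:
{"name": "move_arm", "arguments": {
  "plan": [
    [[0, 0, 4.5], 0, 0],
    [[0, 0, 4.5], 0, 0],
    [[-3.5, 2.5, 3], 0, 0],
    [[-3.5, 2.5, 0], 0, 0],
    [[-3.5, 2.5, 0], 0, 0]
  ]
}}

```text
time_s: 13.25
ee_pos: [498.1, -60.0, 184.8]
ee_rot: [180.0, 0.2, 174.5]
force: [0.3, 1.1, -0.7]
gripper_width: 91.2
gripper_force: 0.0
```

Request:
{"name": "move_arm", "arguments": {
  "plan": [
    [[-1.5, 4.5, 0], 5, 0],
    [[0, 4.8, 0], 0, 0],
    [[0, 0, 0], 0, 0],
    [[0, 0, 0], 0, 0]
  ]
}}

```text
time_s: 13.65
ee_pos: [483.7, 33.2, 183.8]
ee_rot: [-180.0, 0.0, 179.7]
force: [0.4, 0.5, -0.1]
gripper_width: 91.0
gripper_force: 0.0
```

```bash
python3 - <<'E'
from h import *
p=env.grab_frame('wrist');save(p,'w6.png')
s=env.state();print(s['ee_pos'],s['ee_rot'])
q,c=patch(p,(600,-134),30,75,110);print('salt',len(q),rect(q) if len(q)>5 else 0,q[:,2].max() if len(q) else 0)
q,c=patch(p,(464,134),75,17,35);print('tin',len(q),rect(q),np.percentile(q[:,2],95))
q,c=patch(p,(587,60),52,9,16);print('millrest',len(q),rect(q))
for n in('top','scene'):
    p=env.grab_frame(n);q,c=patch(p,(600,-134),30,75,110);print('salt',len(q),rect(q) if len(q)>5 else 0,q[:,2].max() if len(q) else 0)
E
```

```text
[483.82156929  32.30138407 183.67716356] [-1.79970379e+02  1.25907204e-02  1.79641554e+02]
salt 0 0 0
tin 4260 [464.8 133.8 104.2  62.8  82.5] 24.485673239506983
millrest 693 [569.   59.3  47.4  87.2   0.6]
salt 135 [ 601.2 -131.6   32.8   32.3   72.2] 96.4303856616416
salt 73 [ 598.  -134.7   29.1   30.8   56.8] 98.34821795457538
```

View pics/w6.png

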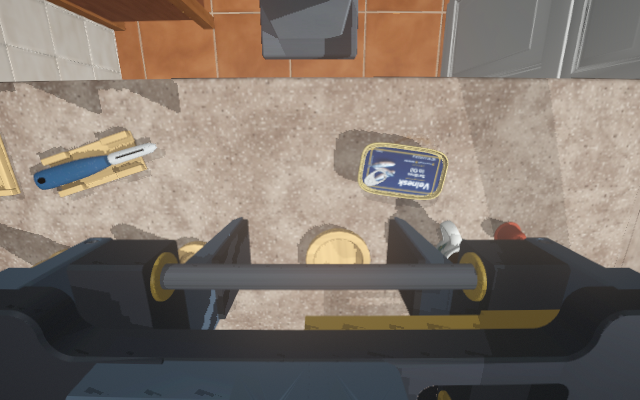

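The shaker is in its rest (cap at (600,-133), top about 4 mm higher than before). The picture shows the tin at (403,170), fitted 104 x 63 at (464.8,133.8) with its axis at 82.5°, and the large rest at (338,258). I grasp the tin next.

Request:
{"name": "move_arm", "arguments": {
  "plan": [
    [[-0.2, 1, -1.2], -8.1, 0],
    [[-0.2, 1, -1.2], -8.1, 0],
    [[-0.2, 1, -1.2], -8.1, 0],
    [[-0.2, 1, -1.2], -8.1, 0],
    [[-0.2, 1, -1.2], -8.1, 0]
  ]
}}

```text
time_s: 14.3
ee_pos: [474.1, 81.4, 123.0]
ee_rot: [-180.0, 0.0, 138.6]
force: [-0.0, 0.5, -0.0]
gripper_width: 91.2
gripper_force: 0.0
```

Request:
{"name": "move_arm", "arguments": {
  "plan": [
    [[-0.2, 1, -1.2], -8.1, 0],
    [[-0.2, 1, -1.2], -8.1, 0],
    [[-0.2, 1, -1.2], -8.1, 0],
    [[-0.2, 1, -1.2], -8.1, 0],
    [[-0.1, 1, -1.2], -8.1, 0]
  ]
}}

```text
time_s: 14.8
ee_pos: [465.1, 131.5, 62.9]
ee_rot: [-180.0, 0.0, 98.1]
force: [0.1, -0.8, -0.2]
gripper_width: 90.9
gripper_force: 0.0
```

Request:
{"name": "move_arm", "arguments": {
  "plan": [
    [[0, 0.15, 0], -8.1, 0],
    [[0, 0, 0], -8, 0],
    [[0, 0, 0], 0, 0],
    [[0, 0, 0], 0, 0]
  ]
}}

```text
time_s: 15.2
ee_pos: [465.1, 133.1, 63.5]
ee_rot: [180.0, 0.0, 82.6]
force: [-0.1, -0.3, -0.0]
gripper_width: 91.5
gripper_force: 0.0
```

```bash
python3 - <<'E'
from h import *
s=env.state();print(s['ee_pos'],s['ee_rot'])
E
```

```text
[465.14846876 133.08015327  63.50360193] [1.79998854e+02 9.04703526e-03 8.25572699e+01]
```

Request:
{"name": "move_arm", "arguments": {
  "plan": [
    [[0, 0, -3], 0, 0],
    [[0, 0, -2.8], 0, 0],
    [[0, 0, 0], 0, 0.5],
    [[0, 0, 0], 0, 1],
    [[0, 0, 0], 0, 1]
  ],
  "squeeze": 20
}}

```text
time_s: 15.7
ee_pos: [465.9, 134.1, 6.8]
ee_rot: [179.9, -0.1, 82.5]
force: [0.1, -0.1, -0.4]
gripper_width: 70.0
gripper_force: 0.0
```

Request:
{"name": "move_arm", "arguments": {
  "plan": [
    [[0, 0, 0], 0, 1],
    [[0, 0, 0], 0, 1],
    [[0, 0, 3], 0, 1],
    [[0, 0, 4.5], 0, 1],
    [[0, 0, 4.5], 0, 1]
  ]
}}

```text
time_s: 16.2
ee_pos: [464.0, 133.8, 126.8]
ee_rot: [-179.9, 0.0, 82.5]
force: [1.2, 0.8, -2.2]
gripper_width: 59.6
gripper_force: 20.0
```

Request:
{"name": "move_arm", "arguments": {
  "plan": [
    [[0, -4.6, 1.2], 0, 1],
    [[0, -4.8, 1.2], 0, 1],
    [[0, -4.8, 1.2], 0, 1],
    [[0, -4.8, 1.2], 0, 1],
    [[0, -4.8, 1.2], 0, 1]
  ]
}}

```text
time_s: 16.7
ee_pos: [464.1, -105.7, 186.5]
ee_rot: [180.0, -0.0, 82.5]
force: [0.5, 0.7, -2.4]
gripper_width: 59.5
gripper_force: 20.0
```

Request:
{"name": "move_arm", "arguments": {
  "plan": [
    [[0, -4.8, 0], 0, 1],
    [[0, -4.8, 0], 0, 1],
    [[0, -4.8, 0], 0, 1],
    [[0, -4.8, 0], 0, 1],
    [[0, -4.8, 0], 0, 1]
  ]
}}

```text
time_s: 17.2
ee_pos: [464.1, -345.8, 185.8]
ee_rot: [180.0, -0.0, 82.5]
force: [0.7, 0.2, -2.2]
gripper_width: 59.8
gripper_force: 20.0
```

```bash
python3 - <<'E'
from h import *
p=env.grab_frame('wrist');pickle.dump(p,open('w7.pkl','wb'));save(p,'w7.png')
s=env.state();print(s['ee_pos'],s['ee_rot'],s['gripper_width'],s['gripper_force'])
q,c=patch(p,(462,-434),80,9,16);print(len(q),rect(q) if len(q)>9 else '',q.min(0) if len(q) else '',q.max(0)if len(q) else '')
P=cloud(p).reshape(-1,3);e=s['ee_pos'];q,c=patch(p,e,75,e[2]+8,e[2]+24);print('held tin pts',len(q),rect(q))
E
```

```text
[ 464.51544093 -353.86735086  185.59428837] [179.84405966   0.47134893  82.32038503] 59.544368575438746 19.995566457509995
0   
held tin pts 12447 [ 464.5 -343.2   98.8   79.7   82.9]
```

View pics/w7.png

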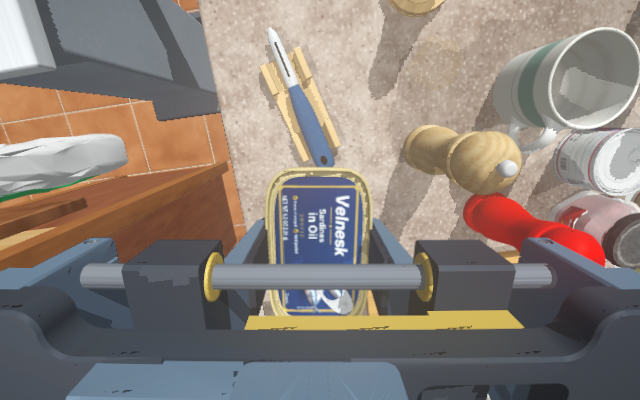

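The tin is held squarely (centre of the image, x 268–370); the tray is hidden beneath it. I fit the tray from the earlier pictures.

```bash
python3 - <<'E'
from h import *
from scipy.optimize import minimize
a=np.linspace(-1,1,41)
# model: rim outline midlines (41? half-width between recess and outside), long rims with 50 gap
hx=(35+43)/2;hy=(55+63)/2
yy=np.r_[np.linspace(-59,-25,18),np.linspace(25,59,18)]
M=np.vstack([np.c_[np.full(36,hx),yy],np.c_[np.full(36,-hx),yy],np.c_[a*hx,np.full(41,hy)],np.c_[a*hx,np.full(41,-hy)]])
from scipy.spatial import cKDTree
kt=cKDTree(M)
for n in ['w2','w4','top','scene']:
    p=pickle.load(open(n+'.pkl','rb'))
    P,c=patch(p,(462,-434),90,8.5,16)
    def L(v,P=P):
        t=np.radians(v[2]);q=P[:,:2]-v[:2];q=q@np.array([[np.cos(t),-np.sin(t)],[np.sin(t),np.cos(t)]])
        d=kt.query(q)[0];return np.minimum(d,8).mean()
    r=min((minimize(L,[x,-433,t],method='Nelder-Mead',options=dict(initial_simplex=[[x,-433,t],[x+6,-433,t],[x,-427,t],[x,-433,t+5]])) for x in(455,462) for t in(0,5)),key=lambda r:r.fun)
    print(n,len(P),r.x.round(1),round(r.fun,2))
E
```

```text
w2 1751 [ 456.  -429.1    3.9] 2.79
w4 1569 [ 455.9 -428.2    4.3] 2.7
top 285 [ 456.2 -428.2    4.1] 2.72
scene 138 [ 455.9 -432.6    4.6] 3.79
```

Request:
{"name": "move_arm", "arguments": {
  "plan": [
    [[-0.2, -2.1, -3], 2.9, 1],
    [[-0.2, -2.1, -3], 2.9, 1],
    [[-0.2, -2.1, -3], 2.9, 1],
    [[-0.2, -2.1, -3], 2.9, 1],
    [[0, 0, 0], 0, 1]
  ]
}}

```text
time_s: 17.75
ee_pos: [454.1, -427.8, 61.1]
ee_rot: [-179.7, -0.3, 94.0]
force: [-0.6, 1.0, -2.2]
gripper_width: 59.9
gripper_force: 20.0
```

Request:
{"name": "move_arm", "arguments": {
  "plan": [
    [[0, 0, -2], 0, 1],
    [[0, 0, 0], 0, 1],
    [[0, 0, 0], 0, 1],
    [[0, 0, 0], 0, 1]
  ]
}}

```text
time_s: 18.15
ee_pos: [457.6, -428.1, 47.3]
ee_rot: [179.9, 0.1, 94.1]
force: [0.3, -0.7, -1.7]
gripper_width: 59.7
gripper_force: 20.0
```

```bash
python3 - <<'E'
from h import *
s=env.state();print(s['ee_pos'],s['ee_rot'])
p=env.grab_frame('wrist');save(p,'w8.png')
e=s['ee_pos'];q,c=patch(p,e,75,e[2]+14,e[2]+24)
y=c[:,0]+c[:,1]-c[:,2]  # points: tin only between fingers
P=cloud(p);import sys
u=P[150:240,260:380].reshape(-1,3);k=(u[:,2]>e[2]+12)&(u[:,2]<e[2]+26);u=u[k]
print('tin near end y',np.percentile(u[:,1],99.5),'x',np.percentile(u[:,0],[.5,99.5]))
E
```

```text
[ 457.56935668 -428.0968572    47.28148042] [1.79896329e+02 1.01847747e-01 9.41081732e+01]
tin near end y -376.12000881984125 x [424.18674062 489.38192816]
```

View pics/w8.png

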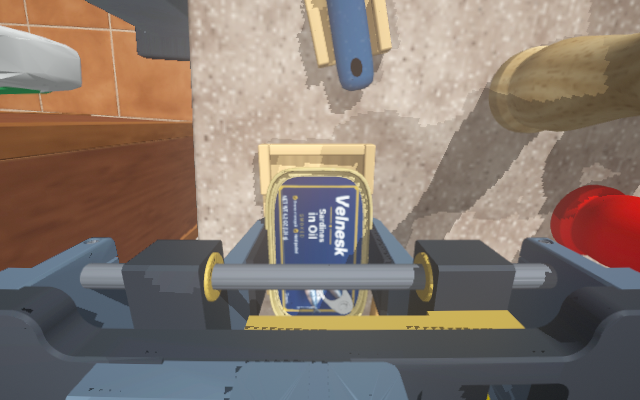

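The tin hangs straight over the tray (tray end at (262–375,148), tin end at row 172). I lower it.

Request:
{"name": "move_arm", "arguments": {
  "plan": [
    [[-0.1, 0, -1.7], 0, 1],
    [[0, 0, -1], 0, 1],
    [[0, 0, -0.6], 0, 1],
    [[0, 0, -0.4], 0, 1],
    [[0, 0, 0], 0, 1]
  ]
}}

```text
time_s: 18.7
ee_pos: [455.5, -427.8, 10.6]
ee_rot: [-180.0, -0.0, 94.1]
force: [-4.1, 3.1, 9.6]
gripper_width: 59.5
gripper_force: 20.0
```

Request:
{"name": "move_arm", "arguments": {
  "plan": [
    [[0, 0, 0], 0, 1],
    [[0, 0, 0], 0, 1]
  ]
}}

```text
time_s: 18.9
ee_pos: [455.5, -427.7, 10.6]
ee_rot: [-180.0, -0.0, 94.1]
force: [-3.8, 4.5, 8.4]
gripper_width: 59.6
gripper_force: 20.0
```

Request:
{"name": "move_arm", "arguments": {
  "plan": [
    [[0, 0, 0], 0, 0.25],
    [[0, 0, 0], 0, 0.25],
    [[0, 0, 0], 0, 0.25],
    [[0, 0, 3], 0, 0.25],
    [[0, 0, 4.5], 0, 0.25]
  ]
}}

```text
time_s: 19.4
ee_pos: [454.2, -426.6, 81.4]
ee_rot: [-179.7, -0.3, 94.1]
force: [0.1, -0.7, 0.2]
gripper_width: 68.3
gripper_force: 0.0
```

Request:
{"name": "move_arm", "arguments": {
  "plan": [
    [[0, 0, 4.5], 0, 0],
    [[0, 0, 4.5], 0, 0],
    [[0, 4.5, 2], 8.5, 0],
    [[0, 4.5, 0], 8.5, 0],
    [[0, 4.5, 0], 8.5, 0]
  ]
}}

```text
time_s: 19.9
ee_pos: [456.0, -292.1, 194.4]
ee_rot: [179.9, 0.1, 119.9]
force: [1.3, -0.0, -0.7]
gripper_width: 90.9
gripper_force: 0.0
```

Request:
{"name": "move_arm", "arguments": {
  "plan": [
    [[0, 1, 0], 8.5, 0],
    [[0, 0, 0], 8.5, 0],
    [[0, 0, 0], 8.5, 0],
    [[0, 0, 0], 8.5, 0],
    [[0, 0, 0], 8.5, 0]
  ]
}}

```text
time_s: 20.4
ee_pos: [455.8, -282.9, 193.5]
ee_rot: [180.0, -0.0, 162.5]
force: [0.2, 1.2, 0.1]
gripper_width: 91.1
gripper_force: 0.0
```

Request:
{"name": "move_arm", "arguments": {
  "plan": [
    [[0, 0, 0], 8.5, 0],
    [[0, 0, 0], 8.5, 0],
    [[0, 0, 0], 0, 0],
    [[0, 0, 0], 0, 0]
  ]
}}

```text
time_s: 20.8
ee_pos: [455.8, -283.0, 193.5]
ee_rot: [180.0, -0.0, 178.9]
force: [-0.3, 0.4, -1.3]
gripper_width: 91.2
gripper_force: 0.0
```

```bash
python3 - <<'E'
from h import *
p=env.grab_frame('wrist');pickle.dump(p,open('w9.pkl','wb'));save(p,'w9.png')
s=env.state();print(s['ee_pos'],s['ee_rot'])
q,c=patch(p,(456,-428),65,18,40);print('tin',len(q),rect(q),np.percentile(q[:,2],[5,50,95]).round(1))
for n in('wrist','top','scene'):
    if n!='wrist': p=env.grab_frame(n)
    for z0,z1 in((124,158),(158,175),(60,120)):
        q,c=patch(p,(595,-318),42,z0,z1);print(n,z0,len(q),rect(q) if len(q)>9 else '', q.mean(0).round() if len(q) else '')
E
```

```text
[ 455.76109271 -283.03423016  193.48593228] [ 1.79988850e+02 -4.90538072e-03  1.78939581e+02]
tin 3955 [ 455.4 -427.8   63.1  105.2    3.9] [24.9 26.4 28.7]
wrist 124 98 [ 578.8 -316.6   27.5    7.2   86.7] [ 578. -317.  129.]
wrist 158 0  
wrist 60 993 [ 590.3 -317.5   44.4   28.8   86.4] [ 584. -316.   88.]
top 124 286 [ 598.7 -316.1   48.6   48.2   74.2] [ 596. -312.  149.]
top 158 34 [ 598.9 -316.6   21.5   23.1   65.9] [ 599. -315.  163.]
top 60 108 [ 592.9 -306.8   45.7   24.4   39.4] [ 591. -304.   86.]
scene 124 34 [ 596.4 -339.1    8.8   35.3   79.8] [ 593. -339.  138.]
scene 158 0  
scene 60 128 [ 588.8 -329.4   21.6   43.    31.6] [ 587. -329.   84.]
```

View pics/w9.png

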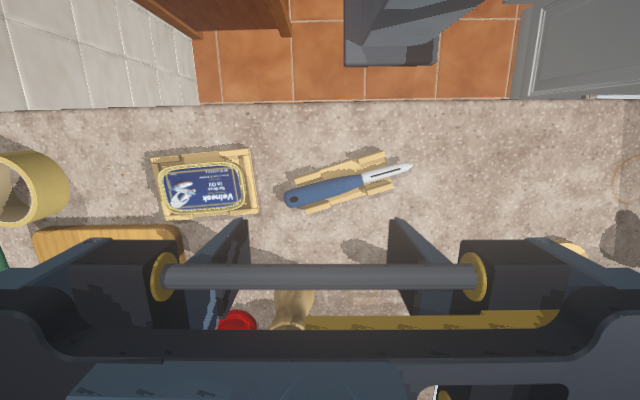

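The tin lies in the tray (205,190), fitted 63 x 105 at (455.4,-427.8), height right; the peeler is undisturbed. I check the mill's profile and its neighbours before grasping it.

```bash
python3 - <<'E'
from h import *
S=pickle.load(open('scene.pkl','rb'));T=pickle.load(open('top.pkl','rb'))
v=np.array(S['position'][:2]);d=np.array([598.8,-316.4])-v;d/=np.linalg.norm(d);n=np.array([-d[1],d[0]])
P,c=patch(S,(598,-317),45,5,175)
for z in range(5,170,10):
    q=P[(P[:,2]>z)&(P[:,2]<z+10)]
    if len(q)>4:
        s=(q[:,:2]-[598.8,-316.4])@n; print(z,len(q),s.min().round(1),s.max().round(1))
for n_,p in(('top',T),('scene',S)):
    P=cloud(p).reshape(-1,3);rgb=p['frame'].reshape(-1,3).astype(int)
    k=(rgb[:,0]>100)&(rgb[:,0]>2.5*rgb[:,1])&(P[:,0]>560)&(P[:,0]<740)&(P[:,1]<-300)&(P[:,1]>-480)&(P[:,2]>60);print(n_,'red',k.sum(),rect(P[k]) if k.sum()>9 else '')
    k=(np.hypot(P[:,0]-599,P[:,1]+316)<150)&(np.hypot(P[:,0]-599,P[:,1]+316)>45)&(P[:,2]>60)
    q=P[k];a=np.degrees(np.arctan2(q[:,1]+316,q[:,0]-599));r=np.hypot(q[:,0]-599,q[:,1]+316)
    for b in range(-180,180,30):
        m=(a>b)&(a<b+30)
        if m.sum()>4: print(b,m.sum(),r[m].min().round(),q[m,2].max().round())
E
```

```text
5 61 -34.8 31.1
15 31 -31.8 19.2
25 31 -29.9 20.9
35 37 -31.7 20.1
45 40 -30.4 19.4
55 45 -29.7 17.3
65 39 -26.6 15.3
75 25 -22.8 13.3
85 22 -23.4 11.2
95 16 -20.1 11.8
105 23 -25.1 17.2
115 38 -26.9 18.9
125 33 -27.4 20.0
135 39 -28.8 19.3
145 77 -28.1 17.9
155 41 -20.2 9.9
165 7 -6.4 0.2
top red 237 [ 669.9 -403.5   42.6   31.    47.3]
-90 26 106.0 150.0
-60 264 97.0 160.0
-30 15 80.0 78.0
0 33 84.0 91.0
30 48 97.0 94.0
scene red 338 [ 668.7 -412.3   47.8   37.6   87.9]
-90 67 109.0 155.0
-60 314 98.0 171.0
-30 15 88.0 82.0
0 83 88.0 92.0
30 66 96.0 91.0
```

The mill's head (about 48 mm wide) centres at (599,-317.5), and the neighbours are at least 80 mm away. I grip it at the head with the TCP at 122.

Request:
{"name": "move_arm", "arguments": {
  "plan": [
    [[4, -1, 0.5], 0, 0],
    [[4, -1, 0], 0, 0],
    [[4, -1, 0], 0, 0],
    [[2.3, -0.5, 0], 0, 0],
    [[0, 0, 0], 0, 0]
  ],
  "squeeze": 20
}}

```text
time_s: 21.45
ee_pos: [601.2, -318.3, 197.2]
ee_rot: [180.0, 0.0, 179.1]
force: [0.0, -0.7, -0.1]
gripper_width: 91.1
gripper_force: 0.0
```

Request:
{"name": "move_arm", "arguments": {
  "plan": [
    [[0, 0, 0], 0, 0],
    [[0, 0, 0], 0, 0],
    [[0, 0, 0], 0, 0]
  ]
}}

```text
time_s: 21.75
ee_pos: [597.6, -317.9, 199.1]
ee_rot: [180.0, -0.0, 179.0]
force: [1.2, -0.7, -0.1]
gripper_width: 91.0
gripper_force: 0.0
```

```bash
python3 - <<'E'
from h import *
p=env.grab_frame('wrist');save(p,'w10.png')
s=env.state();print(s['ee_pos'],s['ee_rot'])
for z0,z1 in((120,158),(30,70)):
    q,c=patch(p,(599,-317),42,z0,z1);print(len(q),rect(q) if len(q)>9 else '', q.min(0) if len(q) else '')
E
```

```text
[ 597.77633117 -317.93199567  199.21216585] [-1.79997628e+02  7.77151911e-03  1.79051310e+02]
2090 [ 599.7 -317.7   49.4   47.8   86.9] [ 575.80867546 -342.47060627  120.02427573]
530 [ 590.4 -318.7   28.2   53.8    1.7] [ 576.19095561 -345.15349438   30.02329003]
```

View pics/w10.png

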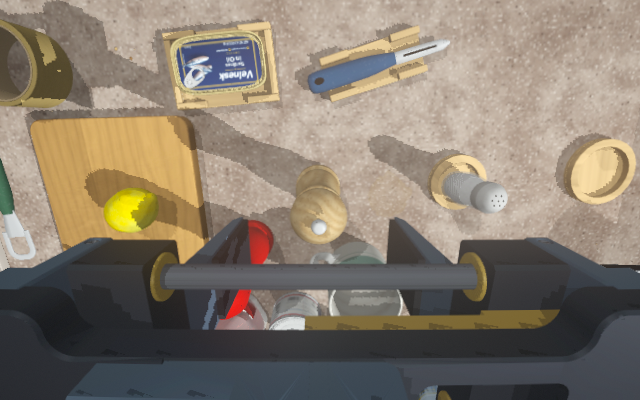

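The mill's head is at (320,215), fitted 49 x 48 at (599.7,-317.7); the shaker at (465,185) stands in its rest. I go down and grip.

Request:
{"name": "move_arm", "arguments": {
  "plan": [
    [[0.2, 0, -3], 0, 0],
    [[0, 0, -3], 0, 0],
    [[0, 0, -1.7], 0, 0.2],
    [[0, 0, 0], 0, 0.5],
    [[0, 0, 0], 0, 1]
  ]
}}

```text
time_s: 22.3
ee_pos: [600.7, -318.2, 122.4]
ee_rot: [-180.0, 0.0, 179.1]
force: [-0.4, -0.2, 0.7]
gripper_width: 70.5
gripper_force: 0.0
```

Request:
{"name": "move_arm", "arguments": {
  "plan": [
    [[0, 0, 0], 0, 1],
    [[0, 0, 0], 0, 1],
    [[0, 0, 0], 0, 1],
    [[0, 0, 0], 0, 1],
    [[0, 0, 0], 0, 1]
  ]
}}

```text
time_s: 22.8
ee_pos: [601.3, -318.4, 122.9]
ee_rot: [-179.9, 0.1, 179.1]
force: [-0.6, 0.8, 5.8]
gripper_width: 47.6
gripper_force: 20.0
```

Request:
{"name": "move_arm", "arguments": {
  "plan": [
    [[0, 0, 1], 0, 1],
    [[0, 0, 2], 0, 1],
    [[0, 0, 3], 0, 1],
    [[0, 0, 0], 0, 1]
  ]
}}

```text
time_s: 23.2
ee_pos: [602.7, -319.1, 186.0]
ee_rot: [-179.8, 0.4, 179.1]
force: [1.4, -1.0, -1.4]
gripper_width: 47.4
gripper_force: 20.0
```

Request:
{"name": "move_arm", "arguments": {
  "plan": [
    [[-1.5, 0, 0.5], 0, 1],
    [[-3, 0, 0], 0, 1],
    [[-3, 1, 0], 0, 1],
    [[-2, 2, 0], 0, 1],
    [[0, 3, 0], 0, 1]
  ]
}}

```text
time_s: 23.7
ee_pos: [500.9, -257.8, 185.1]
ee_rot: [179.9, -0.3, 178.9]
force: [1.1, -0.4, -1.1]
gripper_width: 47.6
gripper_force: 20.0
```

Request:
{"name": "move_arm", "arguments": {
  "plan": [
    [[0, 3.5, 0], 0, 1],
    [[0, 3.5, 0], 0, 1],
    [[0, 3.5, 0], 0, 1],
    [[0, 3.5, 0], 0, 1],
    [[0, 3, 0], 0, 1]
  ]
}}

```text
time_s: 24.2
ee_pos: [503.3, -86.4, 185.2]
ee_rot: [180.0, -0.2, 179.1]
force: [0.2, -0.2, -1.4]
gripper_width: 47.5
gripper_force: 20.0
```

Request:
{"name": "move_arm", "arguments": {
  "plan": [
    [[0, 2, 0], 0, 1],
    [[0, 1, 0], 0, 1],
    [[0, 0, 0], 0, 1],
    [[0, 0, 0], 0, 1],
    [[0, 0, 0], 0, 1]
  ]
}}

```text
time_s: 24.7
ee_pos: [505.5, -59.0, 186.3]
ee_rot: [-180.0, -0.0, 179.0]
force: [0.2, 0.5, -1.2]
gripper_width: 47.1
gripper_force: 20.0
```

```bash
python3 - <<'E'
from h import *
from scipy.optimize import least_squares
p=env.grab_frame('wrist');save(p,'w11.png')
s=env.state();print(s['ee_pos'],s['ee_rot'],s['gripper_width'])
q,c=patch(p,(588,59.5),52,9,16);print('rest',len(q),rect(q) if len(q)>9 else '')
e=s['ee_pos']
for z0,z1 in((0,36),(-110,-70),(-122,-60)):
    q,c=patch(p,e,42,e[2]+z0,e[2]+z1);print('mill',z0,len(q),rect(q) if len(q)>9 else '')
for n in('top','scene'):
    p=env.grab_frame(n);q,c=patch(p,(588,59.5),52,8,16);print(n,len(q),rect(q) if len(q)>9 else '')
    q,c=patch(p,e,45,30,110);print(len(q),rect(q) if len(q)>9 else '',q[:,2].min())
E
```

```text
[505.61224076 -59.03550947 186.41835028] [-1.79988219e+02 -1.92681476e-02  1.79016104e+02] 47.15779607105209
rest 567 [563.   62.1  81.2  34.3  84.3]
mill 0 4744 [501.8 -62.3  66.8  46.1  75.3]
mill -110 672 [494.7 -59.2  56.   31.6  89.1]
mill -122 1116 [494.5 -59.2  56.3  32.   89.1]
top 216 [589.6  65.4  74.1  86.1  71. ]
55 [483.8 -61.3  12.8  46.4   3. ] 63.72510494428434
scene 133 [586.1  58.2  89.3  81.9  28.7]
180 [495.1 -65.4  38.   56.3  26.5] 61.442422090436594
```

View pics/w11.png

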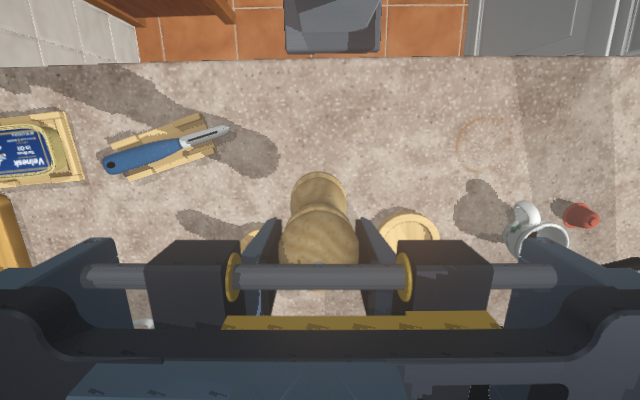

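The mill hangs straight (head at (320,240)); the large rest is at (410,232) and the cup and capsule are untouched. I move it over the rest.

Request:
{"name": "move_arm", "arguments": {
  "plan": [
    [[1.5, 2, 0], 0, 1],
    [[2, 3, 0], 0, 1],
    [[2, 3, 0], 0, 1],
    [[1.8, 2.5, 0], 0, 1],
    [[1, 1.35, 0], 0, 1]
  ]
}}

```text
time_s: 25.35
ee_pos: [590.0, 61.9, 186.3]
ee_rot: [180.0, 0.0, 179.1]
force: [0.7, -0.7, -1.8]
gripper_width: 47.2
gripper_force: 20.0
```

Request:
{"name": "move_arm", "arguments": {
  "plan": [
    [[0, 0, -2], 0, 1],
    [[0, 0, -1], 0, 1],
    [[0, 0, 0], 0, 1],
    [[0, 0, 0], 0, 1],
    [[0, 0, 0], 0, 1]
  ]
}}

```text
time_s: 25.85
ee_pos: [589.1, 59.9, 157.5]
ee_rot: [180.0, 0.1, 179.0]
force: [1.2, -0.3, -1.3]
gripper_width: 47.3
gripper_force: 20.0
```

```bash
python3 - <<'E'
from h import *
p=env.grab_frame('wrist');save(p,'w12.png')
s=env.state();e=s['ee_pos'];print(e,s['ee_rot'],s['gripper_width'])
q,c=patch(p,(588,59.5),52,9.5,15);print('rest',len(q),rect(q))
q=q[q[:,0]<565]; r=np.linalg.lstsq(np.c_[2*q[:,:2],np.ones(len(q))],(q[:,:2]**2).sum(1),rcond=None)[0]
from scipy.optimize import least_squares
f=least_squares(lambda v:np.clip(np.abs(np.hypot(q[:,0]-v[0],q[:,1]-v[1])-39),0,20),[588,59.5]);print('rest fit',f.x,f.cost,len(q))
q,c=patch(p,e,42,e[2]-115,e[2]-80);print('mill',len(q),rect(q))
p=env.grab_frame('scene');q,c=patch(p,e,42,35,70);print('mill scene',len(q),rect(q));q,c=patch(p,(588,59),52,9,15);print('rest scene',rect(q))
E
```

```text
[589.12113551  60.04202624 157.53463402] [1.79989072e+02 9.40681657e-02 1.79050681e+02] 47.289358378135105
rest 1211 [581.3  59.7  86.6  71.6  89. ]
rest fit [589.19797001  59.13261411] 2239.413786909893 539
mill 472 [576.3  59.   27.5  56.4   3.9]
mill scene 122 [577.4  51.6  32.5  53.4  33.9]
rest scene [580.2  55.2  75.1  83.4  25.7]
```

View pics/w12.png

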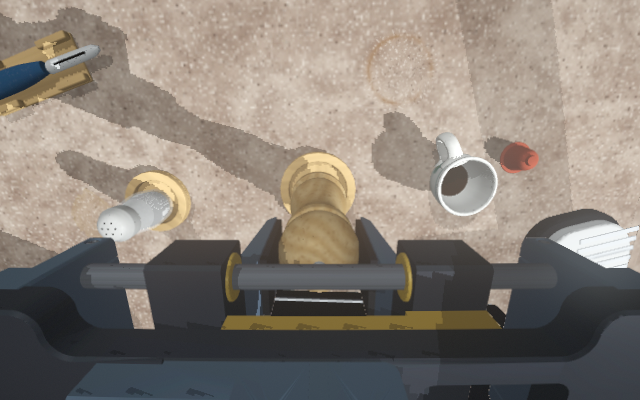

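The mill is over the larger rest (rim around (318,185)), with centres agreeing within 2 mm. I lower it 31 mm and release.

Request:
{"name": "move_arm", "arguments": {
  "plan": [
    [[-0.1, 0, -1.2], 0, 1],
    [[0, 0, -0.8], 0, 1],
    [[0, 0, -0.6], 0, 1],
    [[0, 0, -0.5], 0, 1],
    [[0, 0, 0], 0, 1]
  ]
}}

```text
time_s: 26.45
ee_pos: [588.9, 60.3, 127.0]
ee_rot: [-180.0, 0.2, 179.1]
force: [-0.8, -0.8, 6.6]
gripper_width: 47.2
gripper_force: 20.0
```

Request:
{"name": "move_arm", "arguments": {
  "plan": [
    [[0, 0, 0], 0, 1],
    [[0, 0, 0], 0, 1]
  ]
}}

```text
time_s: 26.65
ee_pos: [588.7, 60.3, 127.0]
ee_rot: [-180.0, 0.2, 179.1]
force: [-1.4, -0.6, 6.1]
gripper_width: 47.3
gripper_force: 20.0
```

Light contact at the expected height, so I release, rise and back off.

Request:
{"name": "move_arm", "arguments": {
  "plan": [
    [[0, 0, 0], 0, 0.4],
    [[0, 0, 0], 0, 0.4],
    [[0, 0, 0], 0, 0],
    [[0, 0, 0], 0, 0],
    [[0, 0, 0], 0, 0]
  ]
}}

```text
time_s: 27.15
ee_pos: [587.7, 60.5, 125.4]
ee_rot: [180.0, -0.0, 179.1]
force: [-0.8, -0.0, 0.6]
gripper_width: 75.8
gripper_force: 0.0
```

Request:
{"name": "move_arm", "arguments": {
  "plan": [
    [[0, 0, 3], 0, 0],
    [[0, 0, 4], 0, 0],
    [[0, 0, 2], 0, 0],
    [[-4, 0, 0], 0, 0],
    [[-4.5, 0, 0], 0, 0]
  ]
}}

```text
time_s: 27.65
ee_pos: [503.0, 60.5, 215.9]
ee_rot: [180.0, 0.1, 179.1]
force: [-0.5, 0.6, -0.6]
gripper_width: 91.3
gripper_force: 0.0
```

Request:
{"name": "move_arm", "arguments": {
  "plan": [
    [[-4.5, 0, 0], 0, 0],
    [[-4, 0, 0], 0, 0],
    [[0, 0, 0], 0, 0],
    [[0, 0, 0], 0, 0],
    [[0, 0, 0], 0, 0]
  ]
}}

```text
time_s: 28.15
ee_pos: [419.0, 60.6, 215.9]
ee_rot: [180.0, 0.1, 179.1]
force: [-0.1, -0.5, 0.3]
gripper_width: 91.1
gripper_force: 0.0
```

```bash
python3 - <<'E'
from h import *
print(env.state()['ee_pos'])
for n in('top','scene','wrist'):
    p=env.grab_frame(n);save(p,'f_%s.png'%n)
    for l,c0,r,z0,z1 in(('mill head',(589,60),45,127,160),('knob',(589,60),45,166,185),('salt cap',(600,-134),30,80,110),('tin',(456,-428),65,20,40)):
        q,c=patch(p,c0,r,z0,z1);print(n,l,len(q),rect(q) if len(q)>9 else '',q[:,2].max().round(1) if len(q) else '')
    q,c=patch(p,(456,-252),110,8,40);b=q[c[:,2]>c[:,0]+30];print('peeler',rect(b) if len(b)>9 else '')
    for l,c0 in(('cup',(575,213)),('caps',(553,290))):
        q,c=patch(p,c0,55 if l=='cup' else 30,14,70);print(l,rect(q) if len(q)>9 else '')
E
```

```text
[419.02615773  60.55126155 215.92496444]
top mill head 245 [583.2  61.2  47.3  46.3   2.2] 159.9
top knob 21 [583.8  61.3  10.4   9.6   1.9] 174.2
top salt cap 128 [ 601.4 -130.7   31.3   32.2   87.6] 96.9
top tin 816 [ 455.6 -426.3   62.9  104.7    1.5] 32.4
peeler [ 464.7 -275.5   20.4   97.9   14.3]
cup [568.4 213.9  61.4  79.1  86.5]
caps [553.8 290.8  22.4  20.9   7.1]
scene mill head 116 [578.7  52.5  32.6  47.7  70.7] 159.8
scene knob 1  168.0
scene salt cap 64 [ 599.4 -133.8   27.4   33.4   85.5] 95.4
scene tin 435 [ 462.6 -429.6   57.8  103.6    4.5] 33.4
peeler [ 461.5 -278.2   25.6  100.3   17.2]
cup [571.7 205.6  83.4  60.9  51.1]
caps [552.1 289.7  21.4  22.2  15.6]
wrist mill head 0  
wrist knob 0  
wrist salt cap 0  
wrist tin 316 [ 457.9 -380.5   17.3   54.    76.3] 31.0
peeler [ 463.9 -276.6   23.1  104.4   15.6]
cup 
caps
```

View pics/f_scene.png

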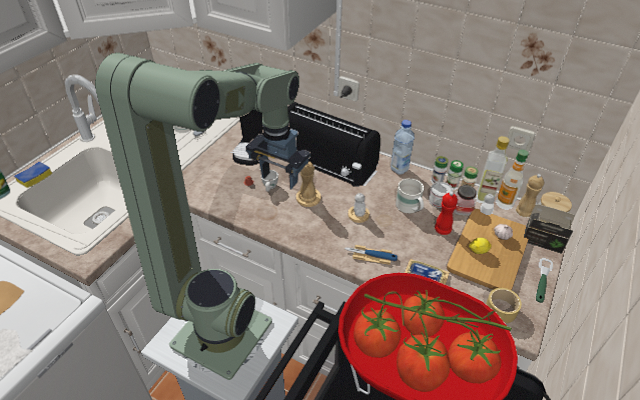

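The scene shows the mill upright at (308,185), the shaker at (358,207), the peeler at (372,253) and the tin at (430,272). The mill's head reads about 5 mm nearer than its rest's centre, so I look from above once more.

Request:
{"name": "move_arm", "arguments": {
  "plan": [
    [[3.5, 0, 0], 0, 0],
    [[4, 0, 0], 0, 0],
    [[4, 0, 0], 0, 0],
    [[3, 0, 0], 0, 0],
    [[1.5, 0, 0], 0, 0]
  ]
}}

```text
time_s: 28.8
ee_pos: [581.0, 60.3, 214.3]
ee_rot: [180.0, -0.0, 179.1]
force: [-1.1, -0.3, 0.2]
gripper_width: 91.5
gripper_force: 0.0
```

Request:
{"name": "move_arm", "arguments": {
  "plan": [
    [[0, 0, 0], 0, 0],
    [[0, 0, 0], 0, 0],
    [[0, 0, 0], 0, 0],
    [[0, 0, 0], 0, 0]
  ]
}}

```text
time_s: 29.2
ee_pos: [576.9, 60.5, 215.8]
ee_rot: [180.0, -0.0, 179.1]
force: [0.9, -0.4, -0.4]
gripper_width: 91.5
gripper_force: 0.0
```

```bash
python3 - <<'E'
from h import *
p=env.grab_frame('wrist');save(p,'w13.png')
print(env.state()['ee_pos'])
for z0,z1 in((167,180),(127,160),(105,125),(20,60),(14,35)):
    q,c=patch(p,(588,59.5),42,z0,z1);print(z0,len(q),rect(q) if len(q)>9 else '',q.min(0).round(1) if len(q) else '',q[:,2].max() if len(q) else '')
q,c=patch(p,(588,59.5),52,9,14);print('rest',len(q),rect(q),q.min(0))
E
```

```text
[577.03292242  60.49117031 215.95859126]
167 167 [584.1  61.4  10.8  10.9  89.1] [578.6  55.9 168.1] 175.63482338464317
127 1375 [584.5  61.5  48.5  47.5  88.5] [560.7  37.1 135.5] 159.99624934193318
105 84 [568.4  60.2  13.   42.4   2.8] [561.8  39.3 116.4] 124.97576898298695
20 319 [576.1  60.7  30.6  51.8   0.6] [560.8  34.8  20. ] 59.98210954369415
14 176 [575.   57.4  56.3  80.6  13.7] [546.5  22.6  14. ] 33.28759908721588
rest 894 [580.3  58.9  68.9  86.8   2.9] [545.73162369  15.89330745   9.02077744]
```

```bash
python3 - <<'E'
from h import *
T=pickle.load(open('top.pkl','rb'));p=env.grab_frame('top')
for n,c0 in(('before',(598.8,-316.4)),('now',(583.8,61.3))):
    P=T if n=='before' else p
    for r in(5,8,20):
        q,c=patch(P,c0,r,130,190);print(n,r,len(q),np.median(q[:,2]) if len(q) else '',q[:,2].mean() if len(q) else '')
S=pickle.load(open('scene.pkl','rb'));p=env.grab_frame('scene')
E
```

```text
before 5 14 167.80681740935046 167.11443380205154
before 8 32 165.23054744608925 163.05179650066833
before 20 193 154.67727057588104 155.15672027778342
now 5 8 171.94201871448195 172.05332956217245
now 8 13 170.73553156162916 169.28340913975765
now 20 74 157.75116529365823 158.8004796900442
```

The mill sits 4 mm higher than on the worktop and its profile shows no tilt, so it is down in its recess. Everything checks out, so I hand in.

```bash
python3 -c "
from workcell import env
print(env.job_done())"
```

```text
the job is handed in; nothing more can be done
None
```

The shaker, mill, tin and peeler are all seated in their rests, the cup and capsule were not moved, and the job is handed in at about 29 s; no verdict came back, and the largest offsets I measured are about 5.5 mm for the mill and 6 mm lengthwise for the peeler, both within limits.

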